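# Show a painted jar all round and present its lid

## Task

The freshly painted jar on the banding wheel is to be checked with its lid. Turn the wheel by its upright finger post through at least one full turn, either way, and let the post go; then take the lid with the straight bar handle from its stand, carry it over the drying jars and finish while holding it level and still, about a centimetre above the mouth of the jar on the wheel, centred, with its two tabs lined up with the jar's two lugs. The paint on that jar is wet, so nothing may touch it, and leave the drying jars and the round-knobbed lid where they are.

Things in the scene. Friction and masses are not known exactly. Their poses are not given: they have to be found in the camera images.
- wheel (a joint): Angle of the banding wheel (rad) about its vertical axis; 0 at the start, grows counter-clockwise seen from above and goes on counting: 6.28 is one full turn counter-clockwise, -6.28 one clockwise (stops at 14 either way).
- wheel_base: Fixed foot of the banding wheel (150 diameter); origin on the wheel's axis at table height, z up. On it turns the wheel: a bare metal disc of 240 diameter, upper face 50 above the table, with slight friction (about 0.04 N m), staying where it is left. The jar and the finger post are fixed on it.
- post_top (a point): Centre of the top of the finger post: a smooth upright steel rod of 14 diameter fixed on the wheel, 105 from the wheel's axis, rising from the wheel's face (50) to 135 above the table. It turns easily between lightly gripping fingers. x points from the wheel's axis outwards through the post, z up.
- jar: The freshly painted red jar, fixed upright in the middle of the wheel and turning with it: 90 high, 90 diameter at the belly, 72 at the neck, mouth opening 64. Origin: centre of its underside, 50 above the table. Two dark lugs (16 x 14 x 16) stand out of the neck along its x and -x, 11 below the rim, reaching 49 from the axis.
- jar_rim (a point): Centre of the jar's open mouth, on the wheel's axis, level with the rim, 140 above the table. x runs through the two lugs, at right angles to the direction from the axis to the finger post; z up.
- lid: The jar's lid, loose, about 120 g: red disc of 80 diameter, on top a straight dark bar handle 44 long, 12 thick, from 15 to 45 above the origin; below, a round flange of 52 diameter, 8 high. Two dark tabs (14 wide, reaching 53 from the centre) stick out in line with the bar. Origin: centre of the flange's underside, the lid's lowest point; x along bar and tabs, z up.
- stand_a: Fixed wooden ring stand, 68 diameter, 60 high, hole 58, origin at the centre of its underside. The bar-handled lid lies on it, flange in the hole, the lid's origin 52 above the table.
- round_lid: Another lid of the same size on a second such stand, with a round knob instead of a bar and no tabs. Origin: centre of its flange's underside. A bystander.
- board: Fixed wooden drying board, 360 x 90 x 15, long side roughly along x, between the lid stands and the wheel; three jars stand on it in a row. Origin: centre of its underside.
- drying_jar0: Red drying jar, loose, 115 high, 77 diameter at the belly, one of three in a row on the drying board; its top is 130 above the table. Origin: centre of its underside. A bystander.
- drying_jar1: Red drying jar, loose, 115 high, 77 diameter at the belly, one of three in a row on the drying board; its top is 130 above the table. Origin: centre of its underside. A bystander.
- drying_jar2: Red drying jar, loose, 115 high, 77 diameter at the belly, one of three in a row on the drying board; its top is 130 above the table. Origin: centre of its underside. A bystander.
Mind the look-alikes: they are no part of the job. Leave any purple look-alike of the lid alone.

How it is judged:
By the outcome, as a careful person would: the job done as asked, in the order asked, and still so for the second after the job is handed in, while the arm keeps its last pose, push and grip.
It also fails if it takes over 72 s, if anything falls off the work surface, if the arm or the gripper's body presses on something with over 40 N, if the wrist force passes 120 N, or if a joint passes its speed limit or range.

## Robot

A 6-joint arm with a two-finger parallel gripper is mounted at the origin on the work surface. World frame = base frame: x ahead of the robot, y to its left, z up, the work surface at z = 0. Lengths are in m, angles in rad, forces in N, time in s.
With the tool pointing down it reaches from about 0.3 to 0.875 m from the base axis. Payload 4.2 kg.
Tool frame: the origin (TCP) lies at the very end of the fingers, on their centre line; the grasp point (between the pads) lies 19 mm behind it; z points along the fingers, y is the line along which they close (so a half turn about z gives the same grasp; the last joint's range is limited). The gripper opens to 85 mm and grips with 20 to 120 N. Pads are 22 mm wide; open, the fingers measure 114 mm over their backs; the gripper's body (76 mm by 85 mm) begins 54 mm behind the grasp point. The pads swing forward as they close: fully open they stand 13 mm farther back than shut.
Start: joints at [1.286, 0.32, 1.565, -0, 1.257, -0.02], TCP at [0.15, 0.555, 0.231] pointing down, gripper open.
Joint ranges: [-3.11, 3.11], [-0.84, 2.01], [0.21, 2.61], [-1.34, 4.49], [0.05, 2.63], [-2.56, 2.56]. Speed limits (rad/s): [2.57, 2.57, 3.14, 3.14, 3.14, 3.14].

## Interface

Orientations are given as [roll, pitch, yaw] about the fixed x, y, z axes, in that order (R = Rz(yaw) Ry(pitch) Rx(roll)).
In Python, from station import ctrl gives the robot as it stands. The module is installed in compiled form; this text tells all that it offers.
- The arm moves only by the tool apply_moves, never from a script. Its argument "motion" is a list of rows, each a list of 7 numbers: the shift along the tool's x, y, z in shares of 0.8 m (1.0 is 0.8 m), then the turn, a rotation vector about the tool's x, y, z in fractions of the full range, 1 being 180 degrees, then the finger opening in m, from 0 to 0.0854. In form: [[x, y, z, ax, ay, az, hand], ...]. A call has 1 to 8 rows; each row is the pose to reach, as a shift and turn from the pose commanded when the call began, along the tool's axes at that moment; what a row does not reach only later rows make up. A row lasts 1/10 s, in which the tool goes at most 50 mm and 8.59 degrees, less where a joint would pass 70% of its speed; a pose out of reach is approached as far as the arm can. No shift or turn number may pass 1 either way. A call with a gripper value outside its range is refused whole. The fingers move at their own pace and stop on an object; "force" is the grip in N (left out, the last holds). Time passes only in rows, so rows that repeat a pose let the fingers close. It gives the time, the measured TCP pose, the force, the opening and the grip force at its end, in the units of the state.
- ctrl.state(): the state, without advancing time (a new reading comes with each control period).
- ctrl.grab_frame(name): name is "scene" or "top" or "wrist"; returns a dict with "pixels" (384x512x3 uint8, red, green, blue), "intrinsics" (3x3 intrinsics, pixels), "pose" (4x4, takes a point from camera to world coordinates); the wrist camera has in their place "mount" (4x4, takes a point from camera to tool coordinates, whose origin is the TCP and whose axes are the flange's). Camera axes: x right, y up, looking along -z (the intrinsics and any distortion apply to the point x, -y, -z); pixel columns grow to the right and rows downward; lengths in m; the calibration is good to about 2 mm. A picture is of the moment at which its call begins: read the wrist's pose just before it. There is no depth.
- ctrl.sign_off(): hands the job in; it is judged then, once.
The state is a dict: "time": time; "qpos": joint angles; "joint_vel": joint speeds; "effort": joint torques, N m; "tcp_pos": TCP position; "tcp_rot": TCP orientation; "ft_force": force on the tool from outside, world axes, zero at the start; "wrist_torque": the same for the moment, N m; "opening": finger opening in m; "grasp_force": force on a finger pad.
Only numpy, scipy, OpenCV 4.12 (cv2) and the standard library are available. Lean on these libraries where they do the work, as an engineer would, in place of code of your own. Each camera call takes 0.05 s, during which the arm holds its last target. There are 200 camera calls.

## Working session

There is one attempt and no reset: what is moved stays moved. The work goes in short steps, Python scripts to look and compute and a tool call to move; the robot and the scene stay as the last step left them, time stands still between calls to the robot, and variables do not carry over. Pictures are saved under pics/ and viewed, at most 11 in all, crops included, and the job is handed in when it is done.

Besides the shell and the picture viewer there is one more tool, called after ">>>" as a command line: name --pt "numbers of a row" for each row, then --argument value for the rest. apply_moves: Moves the arm, as the interface text tells. Its arguments: {"type":"object","properties":{"motion":{"type":"array","items":{"type":"array","items":{"type":"number"}}},"force":{"type":"number"}},"required":["motion"]}

```bash
mkdir -p pics; cat > h.py <<'E'
import numpy as np, cv2
from scipy.spatial.transform import Rotation as R
from station import ctrl
def grab(n,f):
    d=ctrl.grab_frame(n); cv2.imwrite('pics/'+f,d['pixels'][:,:,::-1]); np.savez('pics/'+f+'.npz',**d); return d
def proj(K,T,P):
    P=np.atleast_2d(P); c=(P-T[:3,3])@T[:3,:3]; c=c*[1,-1,-1]; p=c@np.array(K).T; return p[:,:2]/p[:,2:]
def at_z(K,T,uv,z):
    r=np.linalg.inv(K)@[uv[0],uv[1],1]; d=T[:3,:3]@(r*[1,-1,-1]); return T[:3,3]+d*(z-T[2,3])/d[2]
E
python3 - <<'E'
from h import *
for n in('top','scene'):
    d=grab(n,n+'0.png'); print(d['pose'],d['intrinsics'],d.keys())
a=cv2.imread('pics/top0.png');
cv2.imwrite('pics/top0x.png',cv2.resize(a,(800,600),interpolation=cv2.INTER_CUBIC))
print(ctrl.state())
E
```

```text
[[-0.01084372  0.99656341 -0.08212051  0.48881811]
 [-0.99967589 -0.0089125   0.02384712 -0.0215057 ]
 [ 0.02303327  0.08235249  0.99633706  1.07430546]
 [ 0.          0.          0.          1.        ]] [[399.45511821   0.         252.99499431]
 [  0.         399.45511821 195.97737368]
 [  0.           0.           1.        ]] dict_keys(['pixels', 'intrinsics', 'pose'])
[[ 0.53482502 -0.49994295  0.68118958  1.19268947]
 [ 0.84484693  0.32975178 -0.42130444 -0.415176  ]
 [-0.01399529  0.80082508  0.59873477  0.67830062]
 [ 0.          0.          0.          1.        ]] [[365.09123763   0.         255.80360772]
 [  0.         365.09123763 187.39902356]
 [  0.           0.           1.        ]] dict_keys(['pixels', 'intrinsics', 'pose'])
{'time': 0.1, 'qpos': array([ 1.28599314e+00,  3.20262058e-01,  1.56553810e+00, -1.55721313e-05,
        1.25737219e+00, -1.99610622e-02]), 'joint_vel': array([-0.00113067, -0.00151003, -0.00124813, -0.00023059, -0.00209971,
       -0.00192613]), 'effort': array([ 1.06657164e-03, -4.16405690e+01, -2.34703982e+01, -2.64402507e-05,
        4.95364147e-03, -3.69335794e-05]), 'tcp_pos': array([0.15037833, 0.55456706, 0.23055409]), 'tcp_rot': array([-3.14001297e+00, -1.67275021e-05,  2.87675533e+00]), 'ft_force': array([-0.60582496,  0.7355782 , -0.23764192]), 'wrist_torque': array([-0.00103505, -0.04883424, -0.02929702]), 'grasp_force': 0.0, 'opening': 0.08525338475450789}
```

View pics/top0x.png

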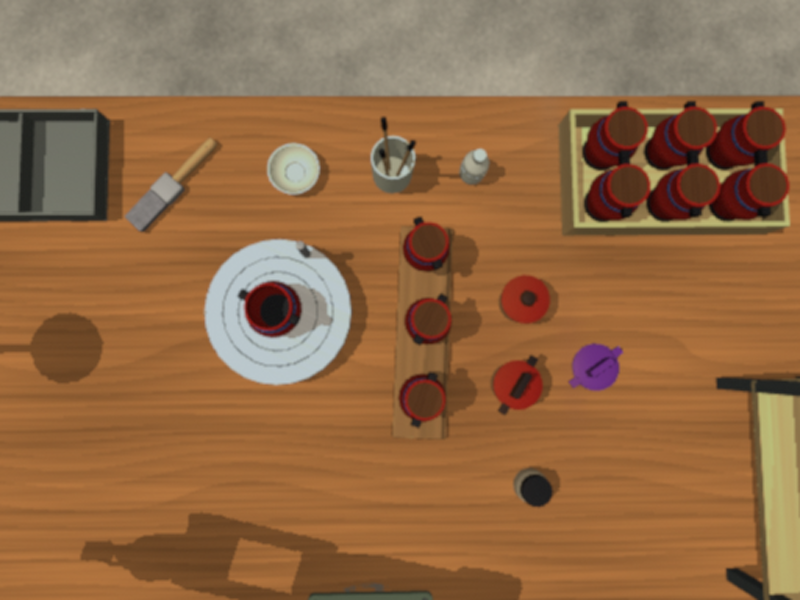

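View pics/scene0.png

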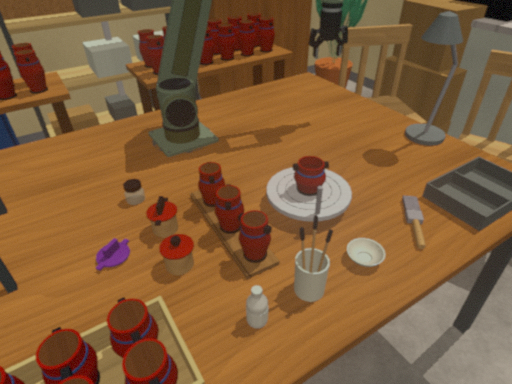

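The top view shows the wheel at (277,311) with its post near (303,248). The drying jars are at (427,245), (428,320) and (423,398). Pixels are in the 800-wide picture. These could be taken for the lid:
- Red lid with a bar and tabs at (520,385): chosen.
- Red lid with a round knob at (526,299): bystander.
- Purple bar lid at (597,367): decoy.
- Lugged jars in the crate at upper right: not lids.

I'll check the lid and the wheel in one crop.

```bash
python3 - <<'E'
import cv2,numpy as np
a=cv2.imread('pics/top0.png')
l=cv2.resize(a[140:260,120:240],(400,400)*1 if 0 else (480,480),interpolation=cv2.INTER_CUBIC)
r=cv2.resize(a[215:275,305:345+20],None,fx=5.33,fy=8*0+5.33,interpolation=cv2.INTER_CUBIC)
r=cv2.copyMakeBorder(r,0,480-r.shape[0],0,0,0)
cv2.imwrite('pics/crop1.png',np.hstack([l,r])); print(r.shape)
E
```

```text
(480, 320, 3)
```

View pics/crop1.png

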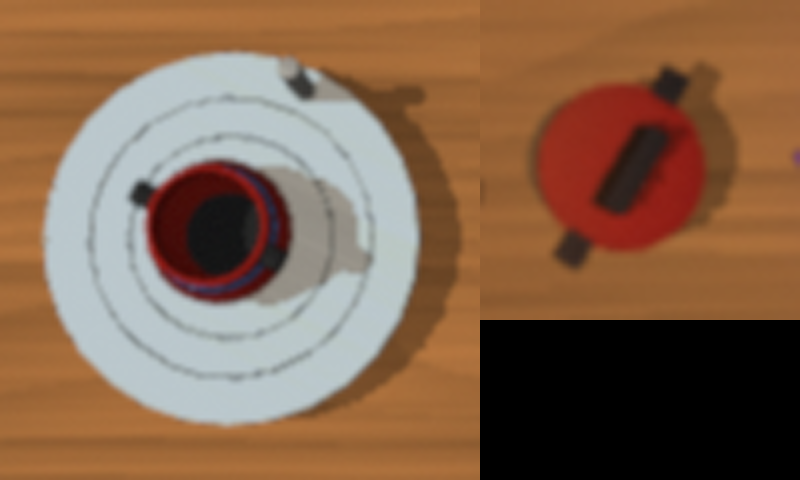

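```bash
python3 - <<'E'
from h import *
d=np.load('pics/top0.png.npz'); K,T=d['intrinsics'],d['pose']
L=lambda u,v:(120+u/4-.4,140+v/4-.4)
Q=lambda u,v:(305+(u-480)/5.33-.4,215+v/5.33-.4)
for n,p,z in [('wheel',L(231,238),.05),('post',L(290,66),.135),('postbase',L(304,92),.05),('rim',L(208,228),.14),('lug1',L(142,194),.121),('disc',Q(621,167),.067),('bar',Q(631,169),.097),('b1',Q(650,130),.097),('b2',Q(612,208),.097),('t1',Q(671,85),.065),('t2',Q(573,249),.065),('purple',(382,235),.02),('jar0',(273,157),.13),('jar1',(274.5,205),.13),('jar2',(271.5,255),.13),('round',(336.5,191),.07),('bottle',(342,312),.05),('cup',(251,105),.1)]:
    print(n,at_z(K,T,p,z).round(4))
E
```

```text
wheel [0.567  0.1478 0.05  ]
post [0.6624 0.0994 0.135 ]
postbase [0.6611 0.1013 0.05  ]
rim [0.5661 0.1463 0.14  ]
lug1 [0.5883 0.1891 0.121 ]
disc [ 0.444  -0.2407  0.067 ]
bar [ 0.4443 -0.2388  0.097 ]
b1 [ 0.462 -0.248  0.097]
b2 [ 0.4267 -0.2295  0.097 ]
t1 [ 0.4822 -0.266   0.065 ]
t2 [ 0.4058 -0.2174  0.065 ]
purple [ 0.469  -0.3872  0.02  ]
jar0 [ 0.6599 -0.093   0.13  ]
jar1 [ 0.5447 -0.0949  0.13  ]
jar2 [ 0.4273 -0.086   0.13  ]
round [ 0.5824 -0.2577  0.07  ]
bottle [ 0.2772 -0.2677  0.05  ]
cup [ 0.7969 -0.0423  0.1   ]
```

```bash
cat >> h.py <<'E'
def go(pos,yaw_deg,s=None,quiet=0):
    s=s or ctrl.state(); A=R.from_euler('xyz',s['tcp_rot']); B=R.from_euler('xyz',[np.pi,0,np.radians(yaw_deg)])
    sh=A.inv().apply(np.array(pos)-s['tcp_pos']); rv=(A.inv()*B).as_rotvec(degrees=True)
    print('now',s['time'],s['tcp_pos'].round(4),np.degrees(s['tcp_rot']).round(2),'| shift',sh.round(4),'turn',rv.round(2)); return sh,rv
E
python3 - <<'E'
from h import *
go([.662,.0995,.23],153.7)
d=np.load('pics/scene0.png.npz'); print('lamp',at_z(d['intrinsics'],d['pose'],(425,135),0))
E
```

```text
now 0.1 [0.1504 0.5546 0.2306] [-179.91   -0.    164.83] | shift [-0.6129 -0.3053  0.001 ] turn [-9.000e-02  1.000e-02  1.113e+01]
lamp [0.49391047 0.77484837 0.        ]
```

The rows are not in the units I measure in: shifts go in shares of 0.8 m and turns go in shares of 180 degrees. I convert before sending: -0.613 m / 0.8 = -0.7663, -0.305 m / 0.8 = -0.3813, 11 degrees / 180 = 0.0611.

>>> apply_moves --pt "-0.7663 -0.3813 0 0 0 0.0611 0.04" --pt "-0.7663 -0.3813 0 0 0 0.0611 0.04" --pt "-0.7663 -0.3813 0 0 0 0.0611 0.04" --pt "-0.7663 -0.3813 0 0 0 0.0611 0.04" --pt "-0.7663 -0.3813 0 0 0 0.0611 0.04" --pt "-0.7663 -0.3813 0 0 0 0.0611 0.04" --pt "-0.7663 -0.3813 0 0 0 0.0611 0.04" --pt "-0.7663 -0.3813 0 0 0 0.0611 0.04" --force 20

```text
time: 0.9
tcp_pos: [0.4506, 0.2876, 0.2311]
tcp_rot: [-3.141, -0.0, 2.685]
ft_force: [0.4, 0.9, 0.2]
opening: 0.0398
grasp_force: 0.0
```

```bash
python3 -c "
from h import *
go([.662,.0995,.23],153.7)"
```

```text
now 0.9 [0.4506 0.2876 0.2311] [-1.7999e+02 -2.0000e-02  1.5383e+02] | shift [-0.2727 -0.0755  0.001 ] turn [-0.01 -0.02  0.13]
```

>>> apply_moves --pt "-0.3413 -0.0944 0 0 0 0 0.04" --pt "-0.3413 -0.0944 0 0 0 0 0.04" --pt "-0.3413 -0.0944 0 0 0 0 0.04" --pt "-0.3413 -0.0944 0 0 0 0 0.04" --pt "-0.3413 -0.0944 0 0 0 0 0.04" --pt "-0.3413 -0.0944 0 0 0 0 0.04" --pt "-0.3413 -0.0944 0 0 0 0 0.04"

```text
time: 1.6
tcp_pos: [0.6638, 0.0975, 0.2296]
tcp_rot: [-3.14, 0.0, 2.68]
ft_force: [0.2, 0.4, 0.2]
opening: 0.0399
grasp_force: 0.0
```

```bash
python3 -c "
from h import *
s=ctrl.state(); go([.662,.0995,.23],153.7,s)
d=grab('wrist','w1.png'); print(d['mount'],d['intrinsics'])
T=np.eye(4);T[:3,:3]=R.from_euler('xyz',s['tcp_rot']).as_matrix();T[:3,3]=s['tcp_pos'];T=T@d['mount'];np.save('pics/w1T.npy',T)
print(proj(d['intrinsics'],T,[[.662,.0995,.135],[.567,.147,.14]]))
"
```

```text
now 1.6 [0.6638 0.0975 0.2296] [-1.7992e+02  2.0000e-02  1.5357e+02] | shift [ 0.0025  0.001  -0.0004] turn [-0.08  0.02 -0.13]
[[ 1.22313292e-03  9.60515361e-01  2.78224271e-01  7.13322375e-02]
 [ 9.99999219e-01 -1.24661586e-03 -9.25091150e-05 -4.13516912e-04]
 [ 2.57982364e-04  2.78224167e-01 -9.60516135e-01 -1.41942144e-01]
 [ 0.00000000e+00  0.00000000e+00  0.00000000e+00  1.00000000e+00]] [[331.55776717   0.         255.5798284 ]
 [  0.         331.55776717 188.62117102]
 [  0.           0.           1.        ]]
[[257.65106519 189.01268435]
 [258.57495032  31.69635432]]
```

View pics/w1.png

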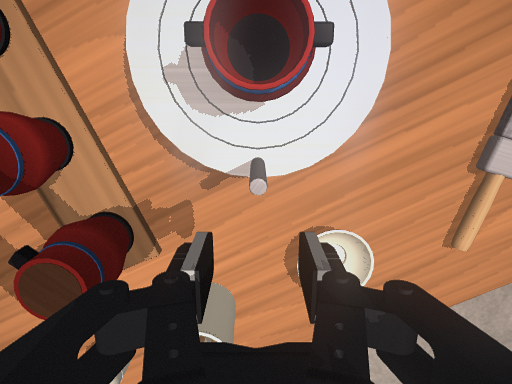

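The wrist view shows the post top at (258,186) and the jar mouth centred near (259,32). The lugs are at (194,34) and (325,34). The top-view estimates agree to within about 2 mm.

```bash
python3 -c "
from h import *
d=np.load('pics/w1.png.npz');T=np.load('pics/w1T.npy');K=d['intrinsics']
for p,z in [((258,186),.135),((194,34),.129),((325,34),.129)]: print(at_z(K,T,p,z).round(4))
go([.662,.100,.1],153.7)"
```

```text
[0.66   0.1008 0.135 ]
[0.5475 0.1084 0.129 ]
[0.5865 0.1871 0.129 ]
now 1.65 [0.662  0.0994 0.2298] [-1.7995e+02 -1.0000e-01  1.5366e+02] | shift [0.     0.0007 0.1298] turn [-0.05 -0.1  -0.04]
```

Scaled: 0.13 m / 0.8 = 0.1625, 0.05 m / 0.8 = 0.0625.

>>> apply_moves --pt "0.0013 0.0013 0.0625 0 0 0 0.04" --pt "0.0013 0.0013 0.125 0 0 0 0.04" --pt "0.0013 0.0013 0.1625 0 0 0 0.04" --pt "0.0013 0.0013 0.1625 0 0 0 0.04" --pt "0.0013 0.0013 0.1625 0 0 0 0.008" --pt "0.0013 0.0013 0.1625 0 0 0 0.008" --pt "0.0013 0.0013 0.1625 0 0 0 0.008" --pt "0.0013 0.0013 0.1625 0 0 0 0.008" --force 20

```text
time: 2.45
tcp_pos: [0.6617, 0.103, 0.1038]
tcp_rot: [3.139, 0.003, 2.685]
ft_force: [-1.0, 1.2, 5.6]
opening: 0.0131
grasp_force: 22.5
```

```bash
cat > arc.py <<'E'
from h import *
import sys
c=np.array([.567,.1475]); s=ctrl.state(); A=R.from_euler('xyz',s['tcp_rot'])
p=s['tcp_pos'][:2]-c; r=np.hypot(*p); a=np.arctan2(p[1],p[0]); print(s['time'],'r',r,'ang',np.degrees(a),s['ft_force'],s['opening'],s['grasp_force'])
st=float(sys.argv[1]); 
for i in range(1,9):
    b=a+np.radians(st*i); t=c+.105*np.array([np.cos(b),np.sin(b)])
    print(A.inv().apply(np.r_[t,.1]-s['tcp_pos']).round(4))
E
python3 arc.py 10
```

```text
2.45 r 0.10458928213614316 ang -25.16942442913851 [-1.00711223  1.20141755  5.64824245] 0.013134932177446549 22.4705109000206
[0.0015 0.0182 0.0039]
[0.0066 0.0358 0.0039]
[0.0146 0.0522 0.0039]
[0.0253 0.067  0.0039]
[0.0385 0.0798 0.0039]
[0.0537 0.09   0.0039]
[0.0704 0.0974 0.0039]
[0.0882 0.1019 0.0038]
```

>>> apply_moves --pt "0.0019 0.0225 0 0 0 0 0.008" --pt "0.0081 0.045 0 0 0 0 0.008" --pt "0.0181 0.065 0 0 0 0 0.008" --pt "0.0319 0.0838 0 0 0 0 0.008" --pt "0.0481 0.1 0 0 0 0 0.008" --pt "0.0669 0.1125 0 0 0 0 0.008" --pt "0.0881 0.1219 0 0 0 0 0.008" --pt "0.11 0.1275 0 0 0 0 0.008"

```text
time: 3.25
tcp_pos: [0.6278, 0.2333, 0.1031]
tcp_rot: [3.14, 0.004, 2.686]
ft_force: [0.1, -4.9, 5.3]
opening: 0.0132
grasp_force: 22.9
```

```bash
python3 arc.py 10
```

```text
3.25 r 0.10511693004672834 ang 54.67141842395677 [ 0.06902253 -4.87899368  5.27548121] 0.0132317803082231 22.8765669465065
[0.0183 0.0012 0.0031]
[ 0.0365 -0.0006  0.003 ]
[ 0.0541 -0.0056  0.0029]
[ 0.0706 -0.0135  0.0028]
[ 0.0854 -0.0242  0.0027]
[ 0.0982 -0.0374  0.0027]
[ 0.1085 -0.0525  0.0026]
[ 0.116  -0.0692  0.0026]
```

Scaled: 0.116 m / 0.8 = 0.145, 0.1085 m / 0.8 = 0.1356.

>>> apply_moves --pt "0.0229 0.0013 0 0 0 0 0.008" --pt "0.0456 -0.0006 0 0 0 0 0.008" --pt "0.0675 -0.0069 0 0 0 0 0.008" --pt "0.0881 -0.0169 0 0 0 0 0.008" --pt "0.1069 -0.03 0 0 0 0 0.008" --pt "0.1225 -0.0469 0 0 0 0 0.008" --pt "0.1356 -0.0656 0 0 0 0 0.008" --pt "0.145 -0.0863 0 0 0 0 0.008"

```text
time: 4.05
tcp_pos: [0.4899, 0.227, 0.1029]
tcp_rot: [3.135, -0.005, 2.684]
ft_force: [-5.7, 9.4, 8.1]
opening: 0.013
grasp_force: 23.7
```

```bash
python3 arc.py 10
```

```text
4.05 r 0.11071160436209344 ang 134.1248312373393 [-5.71454766  9.44563587  8.07639244] 0.012990262904613303 23.695120811462402
[-0.0008 -0.0196  0.0027]
[ 0.0007 -0.0379  0.0026]
[-0.001  -0.0561  0.0025]
[-0.0058 -0.0738  0.0023]
[-0.0137 -0.0903  0.0022]
[-0.0242 -0.1052  0.002 ]
[-0.0373 -0.1181  0.0019]
[-0.0523 -0.1285  0.0017]
```

```bash
python3 -c "
from h import *
d=grab('wrist','w2.png');s=ctrl.state();print(s['tcp_pos'],s['ft_force'],s['wrist_torque'],s['opening'],s['joint_vel'].round(3))
a=d['pixels'][:,:,::-1]
cv2.imwrite('pics/w2x.png',cv2.resize(a,(768,576)))"
```

```text
[0.48680732 0.22345347 0.10282191] [-13.1693283    7.23230325  13.31419734] [1.28174085 1.88569531 0.07129069] 0.01302687105866954 [-0.005  0.013 -0.028  0.007  0.053  0.017]
```

View pics/w2x.png

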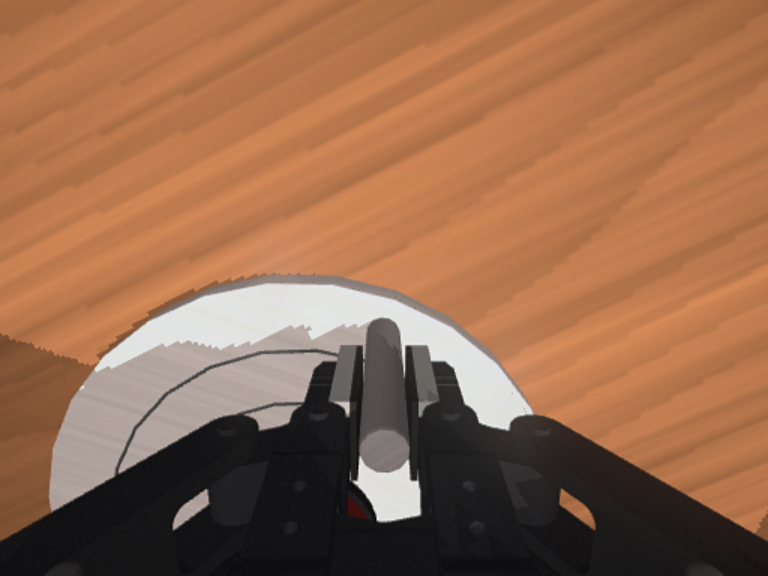

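The wrist view shows the post held between the pads, its top at about (385,450) of the 768-wide picture, with nothing else touching. I'll locate it in tool coordinates.

```bash
python3 -c "
from h import *
s=ctrl.state();M=np.load('pics/w2.png.npz');T=np.eye(4);T[:3,:3]=R.from_euler('xyz',s['tcp_rot']).as_matrix();T[:3,3]=s['tcp_pos'];W=T@M['mount']
p=at_z(M['intrinsics'],W,(385/1.5,450/1.5),.135);print(p,T[:3,:3].T@(p-T[:3,3]),p[:2]-[.567,.1475],np.hypot(*(p[:2]-[.567,.1475])))
b=at_z(M['intrinsics'],W,(383/1.5,330/1.5),.05);print(b)
d=grab('top','t2.png');a=d['pixels'][:,:,::-1];cv2.imwrite('pics/t2x.png',cv2.resize(a[120:270,110:260],(600,600),interpolation=cv2.INTER_CUBIC))
q=proj(d['intrinsics'],d['pose'],[[.567,.1475,.14],np.r_[p[:2],.135],s['tcp_pos']]);print((q-[110,120])*4)
"
```

```text
[0.4912627  0.22133019 0.135     ] [-4.71344914e-03  6.17247670e-05 -3.22112960e-02] [-0.0757373   0.07383019] 0.10576877891801613
[0.49128402 0.22066603 0.05      ]
[[244.43053611 304.82618666]
 [117.81945159 436.30432842]
 [128.0830426  443.75749654]]
```

View pics/t2x.png

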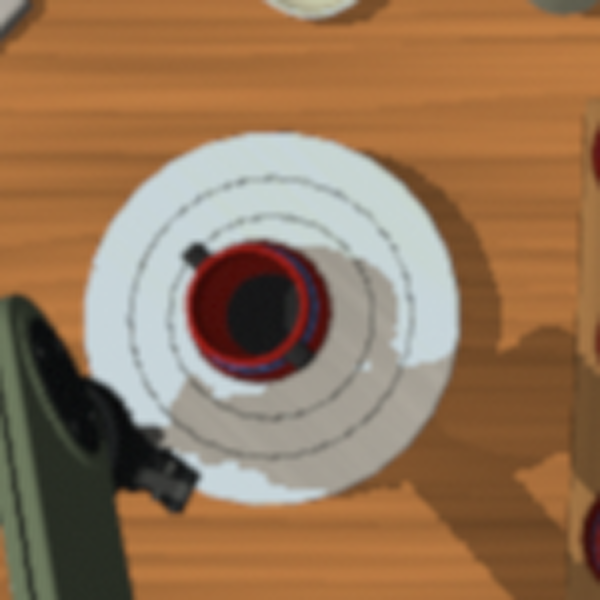

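The view confirms the wheel has turned about 162°. The arm overshot the post by about 5 mm along the pads. I'll re-centre with a brief open and close, then go on more slowly, working from commanded poses.

```bash
cat > arc.py <<'E'
from h import *
import sys
# args: commanded x,y, start angle, step, n
cx,cy,a,st,n=map(float,sys.argv[1:6]); c=np.array([.567,.1475])
A=R.from_euler('xyz',[np.pi,0,np.radians(153.7)]); s=ctrl.state(); print(s['time'],s['tcp_pos'],s['ft_force'],s['opening'])
for i in range(0,int(n)+1):
    b=np.radians(a+st*i); t=c+.105*np.array([np.cos(b),np.sin(b)])
    print(i,round(a+st*i,1),t.round(4),A.inv().apply(np.r_[t-[cx,cy],0]).round(4))
E
python3 arc.py .4934 .2207 135.7 7 30
```

```text
4.15 [0.48755684 0.22420481 0.10287365] [-11.03887181   9.28227643   8.2915632 ] 0.013347912730367326
0 135.7 [0.4919 0.2208] [ 0.0014 -0.0006 -0.    ]
1 142.7 [0.4835 0.2111] [ 0.0047 -0.013  -0.    ]
2 149.7 [0.4763 0.2005] [ 0.0063 -0.0257 -0.    ]
3 156.7 [0.4706 0.189 ] [ 0.0064 -0.0385 -0.    ]
4 163.7 [0.4662 0.177 ] [ 0.005  -0.0512 -0.    ]
5 170.7 [0.4634 0.1645] [ 0.002  -0.0637 -0.    ]
6 177.7 [0.4621 0.1517] [-0.0025 -0.0757 -0.    ]
7 184.7 [0.4624 0.1389] [-0.0084 -0.0871 -0.    ]
8 191.7 [0.4642 0.1262] [-0.0157 -0.0977 -0.    ]
9 198.7 [0.4675 0.1138] [-0.0242 -0.1073 -0.    ]
10 205.7 [0.4724 0.102 ] [-0.0338 -0.1158 -0.    ]
11 212.7 [0.4786 0.0908] [-0.0443 -0.123  -0.    ]
12 219.7 [0.4862 0.0804] [-0.0557 -0.1289 -0.    ]
13 226.7 [0.495  0.0711] [-0.0677 -0.1334 -0.    ]
14 233.7 [0.5048 0.0629] [-0.0802 -0.1364 -0.    ]
15 240.7 [0.5156 0.0559] [-0.0929 -0.1379 -0.    ]
16 247.7 [0.5272 0.0504] [-0.1057 -0.1378 -0.    ]
17 254.7 [0.5393 0.0462] [-0.1184 -0.1361 -0.    ]
18 261.7 [0.5518 0.0436] [-0.1309 -0.1329 -0.    ]
19 268.7 [0.5646 0.0425] [-0.1428 -0.1282 -0.    ]
20 275.7 [0.5774 0.043 ] [-0.1541 -0.1221 -0.    ]
21 282.7 [0.5901 0.0451] [-0.1645 -0.1146 -0.    ]
22 289.7 [0.6024 0.0486] [-0.1739 -0.106  -0.    ]
23 296.7 [0.6142 0.0537] [-0.1823 -0.0962 -0.    ]
24 303.7 [0.6253 0.0601] [-0.1893 -0.0855 -0.    ]
25 310.7 [0.6355 0.0679] [-0.1951 -0.074  -0.    ]
26 317.7 [0.6447 0.0768] [-0.1993 -0.062  -0.    ]
27 324.7 [0.6527 0.0868] [-0.2021 -0.0494 -0.    ]
28 331.7 [0.6595 0.0977] [-0.2034 -0.0367 -0.    ]
29 338.7 [0.6648 0.1094] [-0.203  -0.0239 -0.    ]
30 345.7 [0.6687 0.1216] [-0.2011 -0.0112 -0.    ]
```

Scaled: 0.001 m / 0.8 = 0.0013.

>>> apply_moves --pt "0.0013 0 0 0 0 0 0.03" --pt "0.0013 0 0 0 0 0 0.03" --pt "0.0013 0 0 0 0 0 0.008" --pt "0.0013 0 0 0 0 0 0.008" --pt "0.0013 0 0 0 0 0 0.008" --force 20

```text
time: 4.65
tcp_pos: [0.4917, 0.2227, 0.1014]
tcp_rot: [3.141, 0.0, 2.684]
ft_force: [-1.0, 2.3, 1.6]
opening: 0.0131
grasp_force: 20.6
```

Scaled: -0.0977 m / 0.8 = -0.1221, 0.001 m / 0.8 = 0.0013.

>>> apply_moves --pt "0.0046 -0.0163 0 0 0 0 0.008" --pt "0.0066 -0.0321 0 0 0 0 0.008" --pt "0.0068 -0.0481 0 0 0 0 0.008" --pt "0.005 -0.064 0 0 0 0 0.008" --pt "0.0013 -0.0796 0 0 0 0 0.008" --pt "-0.0044 -0.0946 0 0 0 0 0.008" --pt "-0.0118 -0.1089 0 0 0 0 0.008" --pt "-0.0209 -0.1221 0 0 0 0 0.008"

```text
time: 5.45
tcp_pos: [0.4633, 0.1262, 0.1013]
tcp_rot: [3.141, 0.0, 2.685]
ft_force: [1.2, 2.4, 1.5]
opening: 0.0133
grasp_force: 20.8
```

```bash
python3 arc.py .4642 .1262 191.7 7 8
```

```text
5.45 [0.46333748 0.12624267 0.10128341] [1.20228876 2.35345897 1.54101013] 0.01332432012504218
0 191.7 [0.4642 0.1262] [ 0. -0. -0.]
1 198.7 [0.4675 0.1138] [-0.0085 -0.0096 -0.    ]
2 205.7 [0.4724 0.102 ] [-0.0181 -0.0181 -0.    ]
3 212.7 [0.4786 0.0908] [-0.0286 -0.0254 -0.    ]
4 219.7 [0.4862 0.0804] [-0.04   -0.0313 -0.    ]
5 226.7 [0.495  0.0711] [-0.052  -0.0358 -0.    ]
6 233.7 [0.5048 0.0629] [-0.0645 -0.0388 -0.    ]
7 240.7 [0.5156 0.0559] [-0.0772 -0.0402 -0.    ]
8 247.7 [0.5272 0.0504] [-0.09   -0.0401 -0.    ]
```

Excellent tracking.

Scaled: -0.09 m / 0.8 = -0.1125, -0.0772 m / 0.8 = -0.0965.

>>> apply_moves --pt "-0.0106 -0.012 0 0 0 0 0.008" --pt "-0.0226 -0.0226 0 0 0 0 0.008" --pt "-0.0358 -0.0318 0 0 0 0 0.008" --pt "-0.05 -0.0391 0 0 0 0 0.008" --pt "-0.065 -0.0448 0 0 0 0 0.008" --pt "-0.0806 -0.0485 0 0 0 0 0.008" --pt "-0.0965 -0.0503 0 0 0 0 0.008" --pt "-0.1125 -0.0501 0 0 0 0 0.008"

```text
time: 6.25
tcp_pos: [0.5265, 0.0506, 0.1012]
tcp_rot: [-3.14, -0.001, 2.685]
ft_force: [-2.6, 0.3, 3.3]
opening: 0.0132
grasp_force: 21.1
```

```bash
python3 arc.py .5272 .0504 247.7 7 8;python3 arc.py .5774 .1 303.7 7 0; python3 arc.py .6253 .0601 303.7 7 16
```

```text
6.25 [0.52654664 0.05057229 0.10123724] [-2.62559945  0.28903898  3.26232555] 0.013191009686748538
0 247.7 [0.5272 0.0504] [ 0.     -0.0001 -0.    ]
1 254.7 [0.5393 0.0462] [-0.0127  0.0016  0.    ]
2 261.7 [0.5518 0.0436] [-0.0251  0.0048  0.    ]
3 268.7 [0.5646 0.0425] [-0.037   0.0095  0.    ]
4 275.7 [0.5774 0.043 ] [-0.0483  0.0156  0.    ]
5 282.7 [0.5901 0.0451] [-0.0587  0.0231  0.    ]
6 289.7 [0.6024 0.0486] [-0.0682  0.0317  0.    ]
7 296.7 [0.6142 0.0537] [-0.0765  0.0415  0.    ]
8 303.7 [0.6253 0.0601] [-0.0836  0.0522  0.    ]
6.25 [0.52654664 0.05057229 0.10123724] [-2.62559945  0.28903898  3.26232555] 0.013191009686748538
0 303.7 [0.6253 0.0601] [-0.0606 -0.0145 -0.    ]
6.25 [0.52654664 0.05057229 0.10123724] [-2.62559945  0.28903898  3.26232555] 0.013191009686748538
0 303.7 [0.6253 0.0601] [0.0001 0.     0.    ]
1 310.7 [0.6355 0.0679] [-0.0057  0.0115  0.    ]
2 317.7 [0.6447 0.0768] [-0.0099  0.0236  0.    ]
3 324.7 [0.6527 0.0868] [-0.0127  0.0361  0.    ]
4 331.7 [0.6595 0.0977] [-0.0139  0.0489  0.    ]
5 338.7 [0.6648 0.1094] [-0.0136  0.0617  0.    ]
6 345.7 [0.6687 0.1216] [-0.0117  0.0744  0.    ]
7 352.7 [0.6711 0.1342] [-0.0083  0.0867  0.    ]
8 359.7 [0.672 0.147] [-0.0034  0.0986  0.    ]
9 366.7 [0.6713 0.1598] [0.0029 0.1097 0.    ]
10 373.7 [0.669  0.1724] [0.0106 0.12   0.    ]
11 380.7 [0.6652 0.1846] [0.0194 0.1293 0.    ]
12 387.7 [0.66   0.1963] [0.0293 0.1375 0.    ]
13 394.7 [0.6533 0.2073] [0.0401 0.1444 0.    ]
14 401.7 [0.6454 0.2173] [0.0517 0.1499 0.    ]
15 408.7 [0.6363 0.2264] [0.0638 0.1539 0.    ]
16 415.7 [0.6262 0.2342] [0.0764 0.1565 0.    ]
```

Scaled: -0.0836 m / 0.8 = -0.1045, -0.0127 m / 0.8 = -0.0159.

>>> apply_moves --pt "-0.0159 0.002 0 0 0 0 0.008" --pt "-0.0314 0.006 0 0 0 0 0.008" --pt "-0.0463 0.0119 0 0 0 0 0.008" --pt "-0.0604 0.0195 0 0 0 0 0.008" --pt "-0.0734 0.0289 0 0 0 0 0.008" --pt "-0.0853 0.0396 0 0 0 0 0.008" --pt "-0.0956 0.0519 0 0 0 0 0.008" --pt "-0.1045 0.0653 0 0 0 0 0.008"

```text
time: 7.05
tcp_pos: [0.6293, 0.0555, 0.1014]
tcp_rot: [-3.136, 0.012, 2.687]
ft_force: [4.7, -15.2, -2.4]
opening: 0.0131
grasp_force: 20.9
```

Scaled: 0.0986 m / 0.8 = 0.1233, 0.0867 m / 0.8 = 0.1084.

>>> apply_moves --pt "-0.0071 0.0144 0 0 0 0 0.008" --pt "-0.0124 0.0295 0 0 0 0 0.008" --pt "-0.0159 0.0451 0 0 0 0 0.008" --pt "-0.0174 0.0611 0 0 0 0 0.008" --pt "-0.017 0.0771 0 0 0 0 0.008" --pt "-0.0146 0.093 0 0 0 0 0.008" --pt "-0.0104 0.1084 0 0 0 0 0.008" --pt "-0.0043 0.1233 0 0 0 0 0.008"

```text
time: 7.85
tcp_pos: [0.6721, 0.1492, 0.1013]
tcp_rot: [3.141, 0.002, 2.685]
ft_force: [2.5, -2.9, 1.9]
opening: 0.0131
grasp_force: 21.1
```

```bash
python3 arc.py .672 .147 359.7 7 5
```

```text
7.85 [0.67211155 0.14921662 0.10130361] [ 2.47596447 -2.92185529  1.87987068] 0.013140460120742
0 359.7 [0.672 0.147] [-0. -0. -0.]
1 366.7 [0.6713 0.1598] [0.0063 0.0111 0.    ]
2 373.7 [0.669  0.1724] [0.0139 0.0214 0.    ]
3 380.7 [0.6652 0.1846] [0.0227 0.0307 0.    ]
4 387.7 [0.66   0.1963] [0.0326 0.0389 0.    ]
5 394.7 [0.6533 0.2073] [0.0434 0.0458 0.    ]
```

Scaled: 0.0214 m / 0.8 = 0.0268, 0.0139 m / 0.8 = 0.0174.

>>> apply_moves --pt "0.0079 0.0139 0 0 0 0 0.008" --pt "0.0174 0.0268 0 0 0 0 0.008" --pt "0.0174 0.0268 0 0 0 0 0.008" --pt "0.0174 0.0268 0 0 0 0 0.035" --pt "0.0174 0.0268 0 0 0 0 0.035" --pt "0.0174 0.0268 0 0 0 0 0.035"

```text
time: 8.45
tcp_pos: [0.6673, 0.1736, 0.101]
tcp_rot: [-3.141, -0.001, 2.684]
ft_force: [0.8, -0.2, 0.4]
opening: 0.0349
grasp_force: 0.0
```

Scaled: -0.16 m / 0.8 = -0.2, -0.13 m / 0.8 = -0.1625.

>>> apply_moves --pt "0 0 -0.0375 0 0 0 0.035" --pt "0 0 -0.1 0 0 0 0.035" --pt "0 0 -0.1625 0 0 0 0.035" --pt "0 0 -0.2 0 0 0 0.035" --pt "0 0 -0.2 0 0 0 0.035"

```text
time: 8.95
tcp_pos: [0.6699, 0.1741, 0.2678]
tcp_rot: [3.134, 0.008, 2.684]
ft_force: [-0.3, 0.6, 0.9]
opening: 0.0351
grasp_force: 0.0
```

```bash
python3 -c "
from h import *
s=ctrl.state();d=grab('wrist','w3.png');T=np.eye(4);T[:3,:3]=R.from_euler('xyz',s['tcp_rot']).as_matrix();T[:3,3]=s['tcp_pos'];W=T@d['mount'];np.save('pics/w3T.npy',W)
a=d['pixels'][:,:,::-1];cv2.imwrite('pics/w3x.png',cv2.resize(a[:256,120:440],(800,640-40),interpolation=cv2.INTER_CUBIC) if 0 else cv2.resize(a[:240,100:420],(800,600),interpolation=cv2.INTER_CUBIC))
go([.444,-.2395,.26],149,s)
"
```

```text
now 8.95 [0.6699 0.1741 0.2678] [179.58   0.48 153.78] | shift [ 0.02   -0.4709  0.0041] turn [0.44 0.46 4.78]
```

View pics/w3x.png

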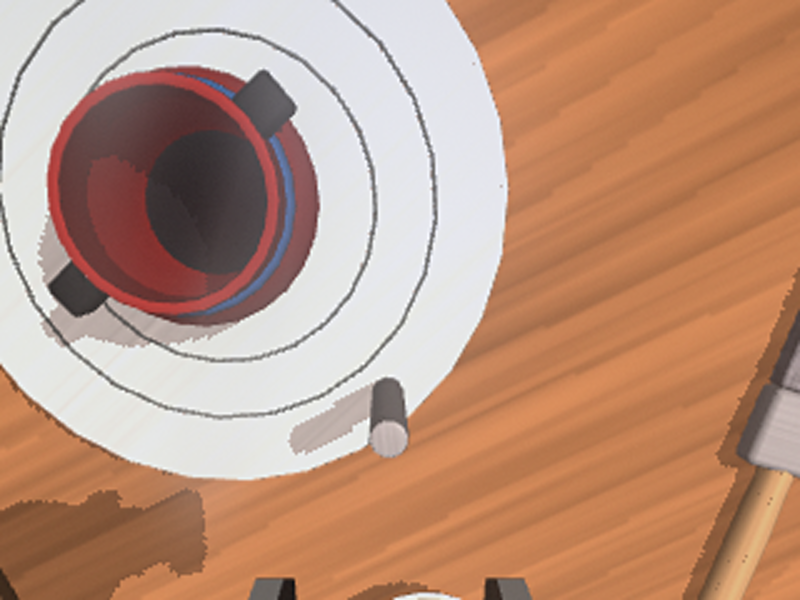

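The post at (389,438) is released and the jar untouched. The mouth centre is near (164,191) and the lugs are at (265,103) and (78,288), all in the crop.

```bash
python3 -c "
from h import *
d=np.load('pics/w3.png.npz');W=np.load('pics/w3T.npy');K=d['intrinsics'];f=lambda u,v,z:at_z(K,W,(100+u/2.5-.3,v/2.5-.3),z)
p=f(389,438,.135);r=f(164,191,.14);a=f(265,103,.129);b=f(78,288,.129);print(p,r,a,b,(a+b)/2)
an=lambda v:np.degrees(np.arctan2(v[1],v[0]))
print(an(p-np.r_[.567,.1475,0]),an(p-r),an(a-b))
go([.444,-.2395,.26],149)
"
```

```text
[0.66748248 0.17562259 0.135     ] [0.56557301 0.14866276 0.14      ] [0.55541635 0.18775409 0.129     ] [0.57770153 0.1054637  0.129     ] [0.56655894 0.1466089  0.129     ]
15.635637071805096 14.817965251003743 105.15290060405819
now 9.0 [0.6686 0.1738 0.2643] [179.79   0.22 153.79] | shift [ 0.019  -0.4701  0.0025] turn [0.22 0.21 4.79]
```

Scaled: -0.471 m / 0.8 = -0.5888, 0.02 m / 0.8 = 0.025, 5 degrees / 180 = 0.0278.

>>> apply_moves --pt "0.025 -0.5888 0 0 0 0.0278 0.05" --pt "0.025 -0.5888 0 0 0 0.0278 0.05" --pt "0.025 -0.5888 0 0 0 0.0278 0.05" --pt "0.025 -0.5888 0 0 0 0.0278 0.05" --pt "0.025 -0.5888 0 0 0 0.0278 0.05" --pt "0.025 -0.5888 0 0 0 0.0278 0.05" --pt "0.025 -0.5888 0 0 0 0.0278 0.05" --pt "0.025 -0.5888 0 0 0 0.0278 0.05"

```text
time: 9.8
tcp_pos: [0.4739, -0.1784, 0.2594]
tcp_rot: [-3.141, -0.004, 2.597]
ft_force: [1.9, -1.2, 0.6]
opening: 0.0495
grasp_force: 0.0
```

```bash
python3 -c "
from h import *
go([.444,-.2395,.24],149)
d=grab('top','t3.png'); go([.464,-.2515,.24],149)
"
```

```text
now 9.8 [ 0.4739 -0.1784  0.2594] [-179.97   -0.22  148.81] | shift [-0.0061 -0.0678  0.0194] turn [-0.03 -0.22 -0.19]
now 9.85 [ 0.4702 -0.1844  0.2594] [-179.58   -0.24  148.54] | shift [-0.0298 -0.0603  0.0198] turn [-0.42 -0.24 -0.46]
```

Scaled: -0.068 m / 0.8 = -0.085, -0.006 m / 0.8 = -0.0075.

>>> apply_moves --pt "-0.0075 -0.0625 0.0125 0 0 0 0.05" --pt "-0.0075 -0.085 0.0125 0 0 0 0.05" --pt "-0.0075 -0.085 0.0125 0 0 0 0.05" --pt "-0.0075 -0.085 0.0125 0 0 0 0.05" --pt "-0.0075 -0.085 0.0125 0 0 0 0.05"

```text
time: 10.35
tcp_pos: [0.4465, -0.2374, 0.2507]
tcp_rot: [3.141, -0.001, 2.598]
ft_force: [0.3, 0.9, -0.1]
opening: 0.0503
grasp_force: 0.0
```

```bash
python3 -c "
from h import *
s=ctrl.state();d=grab('wrist','w4.png');T=np.eye(4);T[:3,:3]=R.from_euler('xyz',s['tcp_rot']).as_matrix();T[:3,3]=s['tcp_pos'];W=T@d['mount'];np.save('pics/w4T.npy',W)
a=d['pixels'][:,:,::-1];cv2.imwrite('pics/w4x.png',cv2.resize(a[100:280,136:376],(800,600),interpolation=cv2.INTER_CUBIC))
go([.444,-.2395,.08],149,s)
print((proj(d['intrinsics'],W,[[.444,-.2395,.097]])-[136,100])*800/240)
"
```

```text
now 10.35 [ 0.4465 -0.2374  0.2507] [ 1.7996e+02 -7.0000e-02  1.4888e+02] | shift [ 0.0009 -0.0032  0.1707] turn [ 0.04 -0.07 -0.12]
[[388.68964395 242.09337246]]
```

View pics/w4x.png

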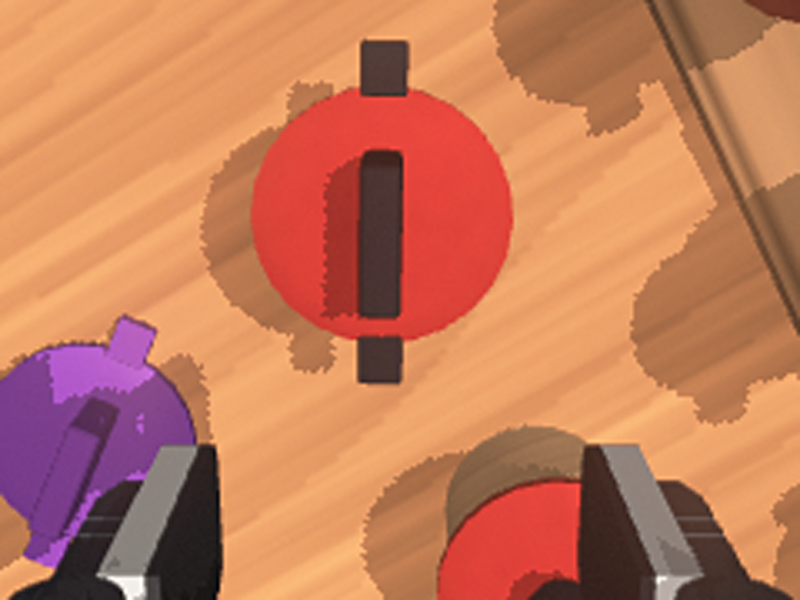

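The chosen lid has a straight bar centred at (381,241) in the crop, with tabs at (384,68) and (380,360). It is the right lid, and the gripper is nearly aligned with it.

```bash
python3 -c "
from h import *
d=np.load('pics/w4.png.npz');W=np.load('pics/w4T.npy');K=d['intrinsics'];f=lambda u,v,z:at_z(K,W,(136+u*.3-.35,100+v*.3-.35),z)
b=f(381,241,.097);t1=f(384,68,.067);t2=f(380,360,.067);c=f(382,213,.067)
an=lambda v:np.degrees(np.arctan2(v[1],v[0]))
print(b,c,(t1+t2)/2,an(t1-t2),np.linalg.norm(t1-t2))
m=(b+c+(t1+t2)/2)/3
go([m[0],m[1],.071],an(t1-t2))
"
```

```text
[ 0.44220103 -0.24125271  0.097     ] [ 0.4407553 -0.2405823  0.067    ] [ 0.44242959 -0.2416269   0.067     ] 147.92028630876052 0.08946327396430866
now 10.4 [ 0.4467 -0.2374  0.2509] [ 1.7997e+02 -4.0000e-02  1.4890e+02] | shift [ 0.0021 -0.0058  0.1799] turn [ 0.03 -0.04  0.98]
```

Scaled: 0.165 m / 0.8 = 0.2063, 0.16 m / 0.8 = 0.2, 0.8 degrees / 180 = 0.0044.

>>> apply_moves --pt "0.0025 -0.0075 0.0625 0 0 0.0044 0.05" --pt "0.0025 -0.0075 0.125 0 0 0.0044 0.05" --pt "0.0025 -0.0075 0.175 0 0 0.0044 0.05" --pt "0.0025 -0.0075 0.2 0 0 0.0044 0.05" --pt "0.0025 -0.0075 0.2063 0 0 0.0044 0.05" --pt "0.0025 -0.0075 0.2063 0 0 0.0044 0.05"

```text
time: 11.0
tcp_pos: [0.4419, -0.2419, 0.0861]
tcp_rot: [3.141, -0.001, 2.585]
ft_force: [-0.1, -0.9, -0.2]
opening: 0.0496
grasp_force: 0.0
```

```bash
python3 -c "
from h import *
go([.4422,-.2412,.071],148)
"
```

```text
now 11.0 [ 0.4419 -0.2419  0.0861] [ 1.7999e+02 -5.0000e-02  1.4810e+02] | shift [0.0001 0.0007 0.0151] turn [ 0.01 -0.05  0.1 ]
```

Scaled: 0.015 m / 0.8 = 0.0188, 0.01 m / 0.8 = 0.0125.

>>> apply_moves --pt "0 0 0.0125 0 0 0 0.05" --pt "0 0 0.0188 0 0 0 0.05" --pt "0 0 0.0188 0 0 0 0.03" --pt "0 0 0.0188 0 0 0 0.005" --pt "0 0 0.0188 0 0 0 0.005" --pt "0 0 0.0188 0 0 0 0.005" --pt "0 0 0.0188 0 0 0 0.005" --force 40

```text
time: 11.7
tcp_pos: [0.4419, -0.2428, 0.0718]
tcp_rot: [3.141, 0.001, 2.584]
ft_force: [0.1, 0.5, 4.1]
opening: 0.0114
grasp_force: 40.2
```

```bash
python3 -c "
from h import *
s=ctrl.state();print(s['ft_force'],s['opening'],s['grasp_force']);go([.4422,-.2412,.071],148)
"
```

```text
[0.05588016 0.52920928 4.08539527] 0.011368850933701422 40.24959862232208
now 11.7 [ 0.4419 -0.2428  0.0718] [1.7999e+02 7.0000e-02 1.4802e+02] | shift [0.0006 0.0015 0.0008] turn [0.01 0.07 0.02]
```

Scaled: -0.14 m / 0.8 = -0.175, -0.12 m / 0.8 = -0.15.

>>> apply_moves --pt "0 0 -0.0125 0 0 0 0.005" --pt "0 0 -0.0375 0 0 0 0.005" --pt "0 0 -0.075 0 0 0 0.005" --pt "0 0 -0.1125 0 0 0 0.005" --pt "0 0 -0.15 0 0 0 0.005" --pt "0 0 -0.175 0 0 0 0.005" --pt "0 0 -0.175 0 0 0 0.005" --pt "0 0 -0.175 0 0 0 0.005"

```text
time: 12.5
tcp_pos: [0.441, -0.2422, 0.2109]
tcp_rot: [3.141, -0.001, 2.584]
ft_force: [-0.3, -0.1, -1.1]
opening: 0.0115
grasp_force: 39.7
```

```bash
python3 -c "
from h import *
s=ctrl.state();print(s['ft_force'],s['opening'],s['grasp_force'])
go([.5667,.1475,.2118],105,s)
d=grab('wrist','w5.png');a=d['pixels'][:,:,::-1];cv2.imwrite('pics/w5x.png',cv2.resize(a,(768,576)))
"
```

```text
[-0.29319638 -0.06395182 -1.10346611] 0.011466053195397905 39.703951478004456
now 12.5 [ 0.441  -0.2422  0.2109] [ 1.7999e+02 -3.0000e-02  1.4803e+02] | shift [ 0.0998  0.3972 -0.0008] turn [-1.000e-02 -4.000e-02  4.303e+01]
```

View pics/w5x.png

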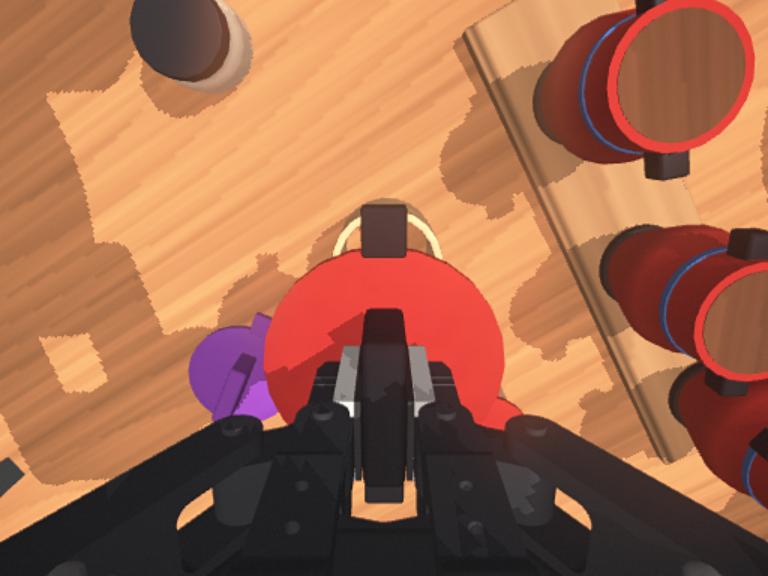

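The lid is held, with its disc from 264 to 504 across, front edge at row 249, tab end at row 205 and bar end at row 310. I'll get its centre in tool coordinates.

```bash
python3 -c "
from h import *
d=np.load('pics/w5.png.npz');K=d['intrinsics'];M=d['mount']
f=lambda u,v,z:at_z(K,M,(u/1.5-.17,v/1.5-.17),z)
o=.0198
print('disc front',f(384,249,o-.015),'bar far',f(384,310,o-.045),'tab end top/bot',f(384,205,o-.015),f(384,205,o-.011),f(384,205,o-.008))
print('L',f(264,352,o-.012),'R',f(504,352,o-.012),'tab mid',f(384,231,o-.015))
"
```

```text
disc front [ 0.03949956 -0.0003597   0.0048    ] bar far [ 0.03053974 -0.00035964 -0.0252    ] tab end top/bot [ 0.05269577 -0.0003786   0.0048    ] [ 0.05218894 -0.00037617  0.0088    ] [ 0.05180882 -0.00037435  0.0118    ]
L [ 0.00446205 -0.03949812  0.0078    ] R [0.0045683  0.03887535 0.0078    ] tab mid [ 0.04497735 -0.00036755  0.0048    ]
```

Scaled: 0.28 m / 0.8 = 0.35, 0.13 m / 0.8 = 0.1625, 32 degrees / 180 = 0.1778.

>>> apply_moves --pt "0.0063 0.025 0 0 0 0.0111 0.005" --pt "0.0163 0.0625 0 0 0 0.0333 0.005" --pt "0.0288 0.1125 0 0 0 0.0556 0.005" --pt "0.0413 0.1625 0 0 0 0.0833 0.005" --pt "0.0538 0.2125 0 0 0 0.1111 0.005" --pt "0.0663 0.2625 0 0 0 0.1389 0.005" --pt "0.0788 0.3125 0 0 0 0.1611 0.005" --pt "0.0875 0.35 0 0 0 0.1778 0.005"

```text
time: 13.35
tcp_pos: [0.5298, 0.0344, 0.2094]
tcp_rot: [-3.139, -0.002, 2.024]
ft_force: [0.8, -1.2, -1.4]
opening: 0.0112
grasp_force: 39.7
```

```bash
python3 -c "
from h import *
go([.5667,.1476,.2118],105)
"
```

```text
now 13.35 [0.5298 0.0344 0.2094] [-1.7982e+02 -1.1000e-01  1.1596e+02] | shift [ 0.0857  0.0827 -0.0025] turn [-0.19 -0.09 10.96]
```

Scaled: 0.086 m / 0.8 = 0.1075, -0.002 m / 0.8 = -0.0025, 11 degrees / 180 = 0.0611.

>>> apply_moves --pt "0.0313 0.03 -0.0013 0 0 0.0167 0.005" --pt "0.0625 0.06 -0.0025 0 0 0.0333 0.005" --pt "0.0875 0.0838 -0.0025 0 0 0.05 0.005" --pt "0.1025 0.0988 -0.0025 0 0 0.0611 0.005" --pt "0.1075 0.1038 -0.0025 0 0 0.0611 0.005" --pt "0.1075 0.1038 -0.0025 0 0 0.0611 0.005" --pt "0.1075 0.1038 -0.0025 0 0 0.0611 0.005" --pt "0.1075 0.1038 -0.0025 0 0 0.0611 0.005"

```text
time: 14.15
tcp_pos: [0.5668, 0.1447, 0.213]
tcp_rot: [-3.141, 0.0, 1.832]
ft_force: [0.2, 0.3, -1.7]
opening: 0.0112
grasp_force: 39.7
```

```bash
python3 -c "
from h import *
go([.5667,.1476,.1698],105)
s=ctrl.state();d=grab('wrist','w6.png');T=np.eye(4);T[:3,:3]=R.from_euler('xyz',s['tcp_rot']).as_matrix();T[:3,3]=s['tcp_pos'];W=T@d['mount'];np.save('pics/w6T.npy',W)
cv2.imwrite('pics/w6x.png',cv2.resize(d['pixels'][80:320,96:416,::-1],(800,600),interpolation=cv2.INTER_CUBIC))
"
```

```text
now 14.15 [0.5668 0.1447 0.213 ] [-1.7995e+02  1.0000e-02  1.0498e+02] | shift [0.0028 0.0007 0.0432] turn [-0.05  0.01 -0.02]
```

View pics/w6x.png

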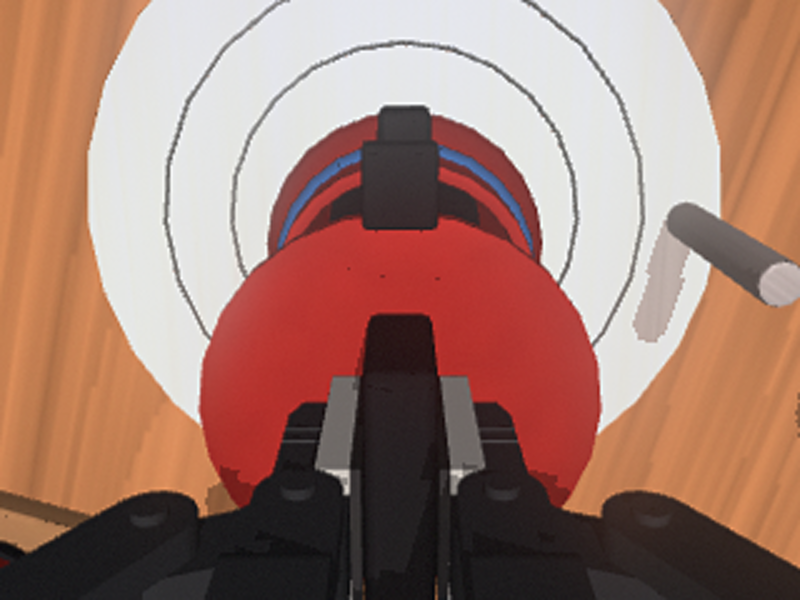

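The view shows the lug at (404,108–142) just ahead of the tab, which is centred at (400,185). The wheel edges are at 88 and 720, and the post top at (781,285). I'll work out the remaining offset.

```bash
python3 -c "
from h import *
d=np.load('pics/w6.png.npz');W=np.load('pics/w6T.npy');K=d['intrinsics']
f=lambda u,v,z:at_z(K,W,(96+u/2.5-.3,80+v/2.5-.3),z)
l=f(404.5,107,.129);p=f(781,285,.135);tl=f(88,180,.05);tr=f(720,180,.05)
print('lugend',l,'post',p,'wheel edges mid',(tl+tr)/2,np.linalg.norm(tl-tr))
for c in ([.5667,.1476],[.567,.1478]):
  v=l[:2]-c;q=p[:2]-c;print(np.hypot(*v),np.degrees(np.arctan2(v[1],v[0])),np.hypot(*q),np.degrees(np.arctan2(q[1],q[0])))
# centre from lug+post: post-lug in jar frame: post=(0,-.105)?, lug=(.049,0)
q=p[:2]-l[:2]; ang=np.arctan2(q[1],q[0])-np.arctan2(-.105,-.049); u=np.array([np.cos(ang),np.sin(ang)]);print('len',np.hypot(*q),np.hypot(.105,.049),'yaw',np.degrees(ang),'centre',l[:2]-.049*u)
go([.5667,.1476,.1698],105)
"
```

```text
lugend [0.55392799 0.19451574 0.129     ] post [0.66731336 0.17522425 0.135     ] wheel edges mid [0.56274521 0.16225079 0.05      ] 0.23454332307190398
0.04862315488649557 105.22874737947996 0.10433669994467246 15.352726876352142
0.04851018549775729 105.63268987499214 0.10399451544101695 15.290230035611135
len 0.11501479452775462 0.11587061750072794 yaw 105.36099672042249 centre [0.56690808 0.14726622]
now 14.2 [0.5669 0.1448 0.2133] [-1.7998e+02  1.0000e-02  1.0498e+02] | shift [0.0028 0.0005 0.0435] turn [-0.02  0.01 -0.02]
```

Scaled: 0.043 m / 0.8 = 0.0538, 0.003 m / 0.8 = 0.0038, -0.3 degrees / 180 = -0.0017.

>>> apply_moves --pt "0.0038 0.0013 0.0063 0 0 -0.0017 0.005" --pt "0.0038 0.0013 0.0163 0 0 -0.0017 0.005" --pt "0.0038 0.0013 0.0263 0 0 -0.0017 0.005" --pt "0.0038 0.0013 0.0363 0 0 -0.0017 0.005" --pt "0.0038 0.0013 0.045 0 0 -0.0017 0.005" --pt "0.0038 0.0013 0.05 0 0 -0.0017 0.005" --pt "0.0038 0.0013 0.0525 0 0 -0.0017 0.005" --pt "0.0038 0.0013 0.0538 0 0 -0.0017 0.005"

```text
time: 15.0
tcp_pos: [0.5675, 0.1489, 0.1702]
tcp_rot: [3.141, -0.0, 1.838]
ft_force: [-0.3, -0.8, -0.6]
opening: 0.0115
grasp_force: 39.7
```

>>> apply_moves --pt "0 0 0 0 0 0 0.005" --pt "0 0 0 0 0 0 0.005" --pt "0 0 0 0 0 0 0.005" --pt "0 0 0 0 0 0 0.005" --pt "0 0 0 0 0 0 0.005"

```text
time: 15.5
tcp_pos: [0.5674, 0.149, 0.1705]
tcp_rot: [3.141, -0.0, 1.838]
ft_force: [0.3, -0.6, -1.3]
opening: 0.0115
grasp_force: 39.7
```

```bash
python3 -c "
from h import *
s=ctrl.state();go([.5668-.0004,.1475+.0004,.1698],105.3,s);print(s['ft_force'],s['joint_vel'].round(4),s['grasp_force'])
d=grab('scene','s7.png');cv2.imwrite('pics/s7x.png',cv2.resize(d['pixels'][120:240,230:390,::-1],(800,600),interpolation=cv2.INTER_CUBIC))
"
```

```text
now 15.5 [0.5674 0.149  0.1705] [ 1.7998e+02 -1.0000e-02  1.0533e+02] | shift [-0.0008 -0.0013  0.0007] turn [ 0.02 -0.01  0.03]
[ 0.32878284 -0.62713143 -1.27667864] [-0.0001  0.0019 -0.0026 -0.0019 -0.0011 -0.0009] 39.65441286563873
```

View pics/s7x.png

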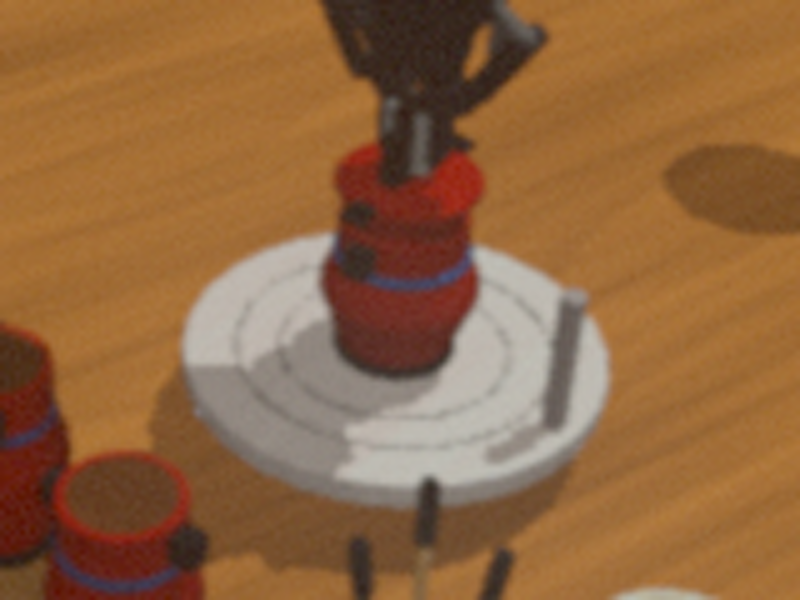

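The scene view shows the lid level over the mouth, with its tab at (358,212) directly above the lug at (358,258). I'll make a last millimetre correction and hold still.

Scaled: -0.001 m / 0.8 = -0.0013, 0.0005 m / 0.8 = 0.0006.

>>> apply_moves --pt "-0.0013 -0.0013 0.0006 0 0 0 0.005" --pt "-0.0013 -0.0013 0.0006 0 0 0 0.005" --pt "-0.0013 -0.0013 0.0006 0 0 0 0.005" --pt "-0.0013 -0.0013 0.0006 0 0 0 0.005" --pt "-0.0013 -0.0013 0.0006 0 0 0 0.005" --pt "-0.0013 -0.0013 0.0006 0 0 0 0.005" --pt "-0.0013 -0.0013 0.0006 0 0 0 0.005"

```text
time: 16.25
tcp_pos: [0.5667, 0.1477, 0.1698]
tcp_rot: [3.142, -0.0, 1.838]
ft_force: [-0.9, -0.2, -0.8]
opening: 0.0112
grasp_force: 39.7
```

```bash
python3 -c "
from h import *
s=ctrl.state();sh,_=go([.5664,.1479,.1698],105.3,s);print(s['joint_vel'].round(4),s['grasp_force'])
if abs(sh).max()<.0015: print(ctrl.sign_off())
"
```

```text
now 16.25 [0.5667 0.1477 0.1698] [ 1.8000e+02 -1.0000e-02  1.0533e+02] | shift [ 0.0003 -0.0003  0.    ] turn [ 0.   -0.01  0.03]
[ 0.0006  0.0001 -0.0003  0.0018 -0.0007 -0.0003] 39.65340256690979
the job is handed in; nothing more can be done
None
```

I turned the wheel about 400° counter-clockwise and let the post go; the bar-handled lid is now held level about 1 cm above the jar's mouth, centred and with its tabs over the lugs, and the job was handed in at 16.3 s (no verdict was returned).

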